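# Run the pick round the chopping board's groove

## Task

The tin is standing over the chopping board's groove: slide it along the board, without lifting it, to the middle of the round grey rest. Then take the orange-handled pick from its stand and run its tip slowly (under 5 cm a second) and gently along the floor of the groove in one pass, from the end by the red dot round the corner to the other end, without lifting it out on the way. Put the pick back fully down in its stand, and leave the jam jar, the spice jar and the mug where they are.

Things in the scene. Friction and masses are not known exactly. Their poses are not given: they have to be found in the camera images.
- board: Fixed light-wood board, 220 (x) x 380 (y) x 18 mm; origin at the centre of its underside, z up, top at z = 18 mm. A dark L-shaped groove 12 mm wide, 6 mm deep (floor z = 12 mm), square-ended 6 mm past its end points, is cut into the top: its centre line runs straight from groove_start to groove_corner (145 mm, toward -x), then square toward -y to groove_end (140 mm)
- groove_start (a point): point on the groove's floor at its start, board (75, 0, 12) mm; a red dot of 12 mm is inlaid in the board 23 mm beyond it (board +x)
- groove_corner (a point): point on the groove's floor at the corner, board (-70, 0, 12) mm
- groove_end (a point): point on the groove's floor at its other end, board (-70, -140, 12) mm
- pot_rest (a point): centre of the round rest, a grey disc with a dark rim, 100 mm across over all, inlaid flush in the board's top at board (0, 115, 18) mm
- tin: closed round tin, white with blue bands and gold lid, 75 mm across, 58 mm high, about 0.25 kg, loose; stands on the board over the first leg of the groove; origin at the centre of its underside
- pick: loose upright pick, 127 mm long, 80 g; origin at its tip (lowest point), z up its axis. Steel shaft 8 mm thick, 6 mm near the rounded tip; dark disc 28 mm across at 58-61 mm above the tip; then an orange handle, 16 x 16 mm square (sides along the pick's x and y), 61-127 mm above the tip: grip this from above. In the stand, the disc rests on the stand's top
- pick_tip (a point): tip of the pick (same point as its origin)
- stand: fixed grey block 50 x 50 mm, 66 mm high, on a dark foot 76 x 76 x 6 mm, with an upright round hole of 14 mm (mouth chamfered 2 mm) in its middle for the pick; origin at the centre of the underside. With the pick home its tip is 8 mm above the stand's origin
- jam_jar: jam jar with gold lid, 71 mm across, 110 mm high, loose bystander; origin under its centre. One of stand and jam jar is left of the board, the other right of it
- spice_b: white-capped spice jar, 47 mm across, 98 mm high, loose bystander right of and behind the board; origin under its centre
- mug: green mug, 86 mm across, 96 mm high, 118 mm over its handle, loose bystander behind the board; origin under its centre
Things that resemble listed ones, but are neither listed nor needed, are in the scene too. What is shaped like the tin but pink or purple is not meant.

How it is judged (in metres and radians):
On the way, in this order (a step that is already met when the one before it is completed fails the run):
1. the tin stands at rest on the round rest, its axis within 15 mm of the centre (horizontal distance between tin and pot_rest below 0.015 m and angle between tin's own z axis and vertical below 0.1 rad and z of tin in the frame of board below 0.022 m and linear speed of tin below 0.02 m/s), for 0.2 s.
2. pick tip down in the groove (at least 2.5 mm below the board's top) at the start of the groove, beside the red dot (x of pick_tip in the frame of board between 0.065 and 0.085 m and y of pick_tip in the frame of board between -0.01 and 0.01 m and z of pick_tip in the frame of board between 0.005 and 0.0155 m), for 0.04 s.
3. pick tip down in the groove (at least 2.5 mm below the board's top) at the long leg, 36 mm from the start (x of pick_tip in the frame of board between 0.031 and 0.047 m and y of pick_tip in the frame of board between -0.008 and 0.008 m and z of pick_tip in the frame of board between 0.005 and 0.0155 m), for 0.04 s.
4. pick tip down in the groove (at least 2.5 mm below the board's top) at the long leg, 72 mm from the start (x of pick_tip in the frame of board between -0.005 and 0.011 m and y of pick_tip in the frame of board between -0.008 and 0.008 m and z of pick_tip in the frame of board between 0.005 and 0.0155 m), for 0.04 s.
5. pick tip down in the groove (at least 2.5 mm below the board's top) at the long leg, 109 mm from the start (x of pick_tip in the frame of board between -0.042 and -0.026 m and y of pick_tip in the frame of board between -0.008 and 0.008 m and z of pick_tip in the frame of board between 0.005 and 0.0155 m), for 0.04 s.
6. pick tip down in the groove (at least 2.5 mm below the board's top) at the corner (x of pick_tip in the frame of board between -0.078 and -0.062 m and y of pick_tip in the frame of board between -0.008 and 0.008 m and z of pick_tip in the frame of board between 0.005 and 0.0155 m), for 0.04 s.
7. pick tip down in the groove (at least 2.5 mm below the board's top) at the second leg, 35 mm past the corner (x of pick_tip in the frame of board between -0.078 and -0.062 m and y of pick_tip in the frame of board between -0.043 and -0.027 m and z of pick_tip in the frame of board between 0.005 and 0.0155 m), for 0.04 s.
8. pick tip down in the groove (at least 2.5 mm below the board's top) at the second leg, 70 mm past the corner (x of pick_tip in the frame of board between -0.078 and -0.062 m and y of pick_tip in the frame of board between -0.078 and -0.062 m and z of pick_tip in the frame of board between 0.005 and 0.0155 m), for 0.04 s.
9. pick tip down in the groove (at least 2.5 mm below the board's top) at the second leg, 105 mm past the corner (x of pick_tip in the frame of board between -0.078 and -0.062 m and y of pick_tip in the frame of board between -0.113 and -0.097 m and z of pick_tip in the frame of board between 0.005 and 0.0155 m), for 0.04 s.
10. pick tip down in the groove (at least 2.5 mm below the board's top) at the end of the groove (x of pick_tip in the frame of board between -0.078 and -0.062 m and y of pick_tip in the frame of board between -0.148 and -0.132 m and z of pick_tip in the frame of board between 0.005 and 0.0155 m), for 0.04 s.
At the end, for the whole second after the job is handed in: The tin stands upright and at rest on the board with its axis within 15 mm of the rest's centre; the pick stands in the stand, axis within 8 mm of the stand's, upright within 0.15 rad, its tip under 12 mm above the stand's underside, at rest (all of step 1 and horizontal distance between pick and stand below 0.008 m and z of pick in the frame of stand below 0.012 m and angle between pick's own z axis and vertical below 0.15 rad and linear speed of pick below 0.02 m/s); the robot touches nothing.
It fails at once if the pick moves faster than 0.10 m/s while its tip is in the groove ((x of pick_tip in the frame of board between -0.08 and 0.085 m and y of pick_tip in the frame of board between -0.15 and 0.01 m and z of pick_tip in the frame of board between 0.005 and 0.0165 m) and linear speed of pick above 0.1 m/s).
It fails at once if the tip is lifted out over the middle of a groove leg (2 to 8 mm above the board's top) (z of pick_tip in the frame of board between 0.02 and 0.026 m and ((x of pick_tip in the frame of board between -0.05 and 0.055 m and y of pick_tip in the frame of board between -0.006 and 0.006 m) or (x of pick_tip in the frame of board between -0.076 and -0.064 m and y of pick_tip in the frame of board between -0.12 and -0.02 m))).
It fails at once if the pick is pressed on the board with more than 25 N (contact force between pick and board above 25 N).
It fails at once if the tin is lifted more than 10 mm or tipped over 0.35 rad (z of tin in the frame of board above 0.028 m or angle between tin's own z axis and vertical above 0.35 rad).
It fails at once if the jam jar, the spice jar or the mug is moved more than 30 mm or tipped over 0.35 rad (distance of any of jam_jar, spice_b, mug from where it was at the start of the episode above 0.03 m or angle between any of jam_jar, spice_b, mug's own z axis and vertical above 0.35 rad).
It also fails if it takes over 72 s, if anything falls off the work surface, if the arm or the gripper's body presses on something with over 40 N, if the wrist force passes 120 N, or if a joint passes its speed limit or range.

## Robot

A 6-joint arm with a two-finger parallel gripper is mounted at the origin on a cart in front of the work surface, level with it; the furniture and walls round the work are solid. World frame = base frame: x ahead of the robot, y to its left, z up, the work surface at z = 0. Lengths are in mm, angles in degrees, forces in N, time in s.
With the tool pointing down it reaches from about 300 to 850 mm from the base axis. Payload 4.2 kg.
Tool frame: the origin (TCP) lies on the centre line of the jaws, within the pads' length; the fingertips stand 14 mm ahead of it and the grasp point (between the pads) lies 5 mm behind it; z points along the fingers, y is the line along which they close (so a half turn about z gives the same grasp; the last joint's range is limited). The gripper opens to 91 mm and grips with 3 to 60 N. Pads are 32 mm wide; open, the fingers measure 118 mm over their backs; the gripper's body (76 mm by 178 mm) begins 60 mm behind the grasp point.
Start: joints at [-66.349, 18.312, 89.639, -0, 72.044, -1.146], TCP at [241.168, -521.996, 227.976] pointing down, gripper open.
Joint ranges: [-177.97, 177.97], [-48.28, 115.42], [12.27, 149.76], [-77.06, 257.06], [2.81, 150.46], [-146.56, 146.56]. Speed limits (degrees/s): [147.25, 147.25, 180, 180, 180, 180].

## Interface

Orientations are given as [roll, pitch, yaw] about the fixed x, y, z axes, in that order (R = Rz(yaw) Ry(pitch) Rx(roll)).
In Python, from workcell import * gives the robot as it stands. The module is installed in compiled form; this text tells all that it offers.
- The arm moves only by the shell command python3 -m crank 'ROWS' [FORCE]. ROWS is JSON, a list of rows, each an object of numbers: "grip": the finger opening in m, from 0 to 0.0912; "x", "y", "z": the shift along the tool's x, y, z in m; "yaw": the turn about the tool's z in rad. In form: [{"grip": .., "x": .., "y": .., "z": .., "yaw": ..}, ...]. A call has exactly 5 rows; each row is the pose to reach, as a shift and turn from the pose commanded when the call began, along the tool's axes at that moment; what a row does not reach only later rows make up. A row lasts 1/12 s, in which the tool goes at most 41.7 mm and 7.16 degrees, less where a joint would pass 70% of its speed; a pose out of reach is approached as far as the arm can. A call with a gripper value outside its range is refused whole. The fingers move at their own pace and stop on an object; FORCE is the grip in N (left out, the last holds). Time passes only in rows, so rows that repeat a pose let the fingers close, or fill a call up. It gives the time, the measured TCP pose, the force, the opening and the grip force at its end, in the units of the state.
- state(): the state, without advancing time (a new reading comes with each control period).
- grab_frame(name): name is "side" or "top"; returns the picture (384x512x3 uint8, red, green, blue); there is no depth.
- camera_model(name): a dict with "intrinsics" (3x3 intrinsics, pixels), "R" (3x3) and "t" (3): a world point X has camera coordinates R X + t. Camera axes: x right, y down, z forward; pixel columns grow to the right and rows downward; lengths in mm; the calibration is good to about 2 mm. A picture is of the moment at which its call begins. camera_model takes no time and is no camera call.
- job_done(): hands the job in; it is judged then, once.
The state is a dict: "time_s": time; "qpos": joint angles; "qvel": joint speeds; "effort": joint torques, N m; "ee_pos": TCP position; "ee_rot": TCP orientation; "force": force on the tool from outside, world axes, zero at the start; "torque": the same for the moment, N m; "gripper_width": finger opening in mm; "gripper_force": force on a finger pad.
Only numpy, scipy, OpenCV 4.12 (cv2) and the standard library are available. Lean on these libraries where they do the work, as an engineer would, in place of code of your own. Each camera call takes 0.05 s, during which the arm holds its last target. There are 200 camera calls.

## Working session

There is one attempt and no reset: what is moved stays moved. The work goes in short steps, Python scripts to look and compute and a shell command to move; the robot and the scene stay as the last step left them, time stands still between calls to the robot, and variables do not carry over. Pictures are saved under pics/ and viewed, at most 10 in all, crops included, and the job is handed in when it is done.

```bash
mkdir -p pics; python3 - <<'E'
from workcell import *
import cv2,numpy as np
for n in("side","top"):
    cv2.imwrite(f"pics/{n}0.png",cv2.resize(grab_frame(n)[:,:,::-1],(800,600),interpolation=cv2.INTER_CUBIC))
    c=camera_model(n);print(n,np.round(c["intrinsics"],1).tolist(),np.round(-c["R"].T@c["t"]).tolist(),np.round(c["R"],3).tolist())
s=state();print(s["time_s"],s["ee_pos"],s["ee_rot"],s["force"])
E
```

```text
side [[362.0, 0.0, 252.8], [0.0, 362.0, 192.7], [0.0, 0.0, 1.0]] [357.0, -889.0, 410.0] [[0.956, -0.294, 0.01], [-0.098, -0.351, -0.931], [0.277, 0.889, -0.364]]
top [[487.6, 0.0, 255.0], [0.0, 487.6, 191.2], [0.0, 0.0, 1.0]] [415.0, -8.0, 1350.0] [[0.015, -1.0, 0.0], [-0.988, -0.015, -0.152], [0.152, 0.002, -0.988]]
0.1 [ 240.97802864 -521.60045053  227.2192666 ] [-1.79908986e+02  7.88237316e-05  2.47976945e+01] [0.38352254 0.43124002 0.23596855]
```

View pics/top0.png

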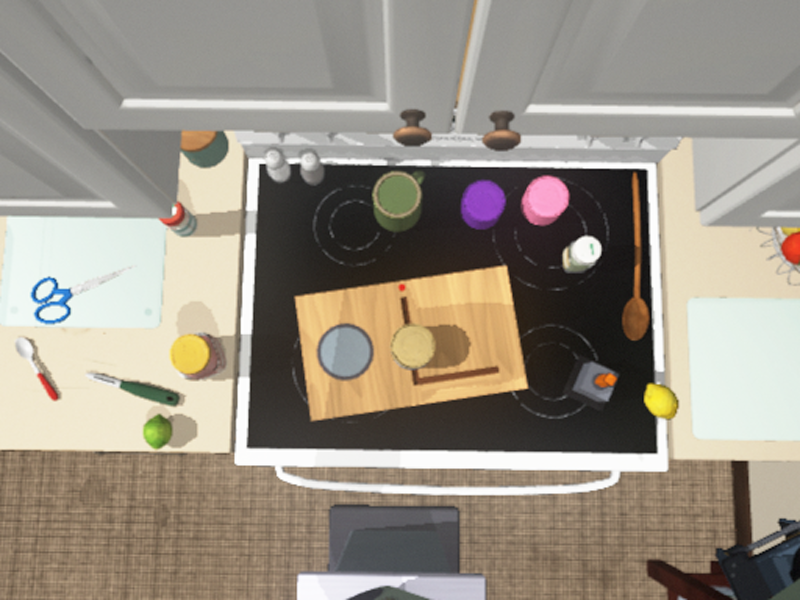

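View pics/side0.png

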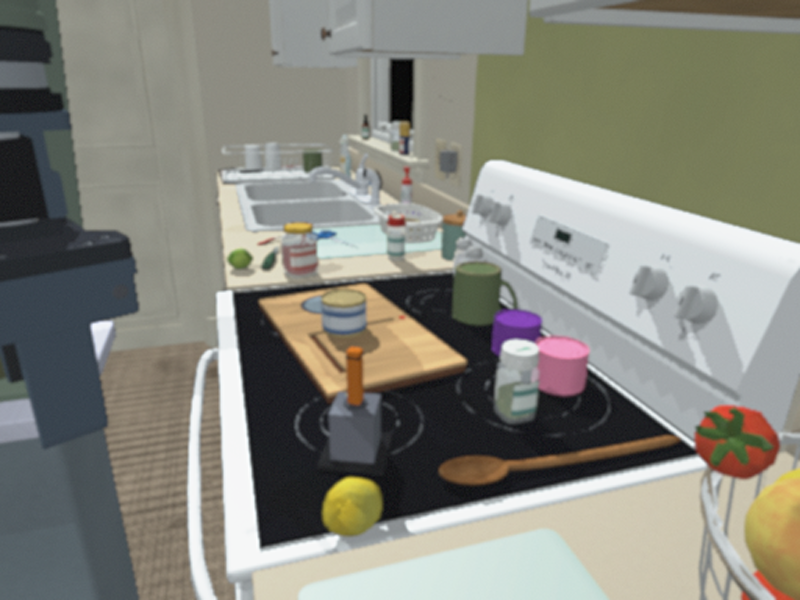

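The tin-like things in the top view are the white, blue and gold tin at (413,346), purple at (483,204) and pink at (545,200). Only the first has a gold lid and stands on the groove, and the side view shows its blue bands at (343,312). The orange pick handle is at (605,380) top and (355,375) side. The green knife and red spoon on the left are not it. The red dot is at (402,287) and the rest at (345,351). I'll measure these and confirm in a crop.

```bash
cat > h.py <<'E'
from workcell import *
import cv2,numpy as np
C={n:camera_model(n) for n in("side","top")}
def ray(n,u,v,z):
    c=C[n];o=-c["R"].T@c["t"];d=c["R"].T@np.linalg.inv(c["intrinsics"])@[u,v,1];return (o+d*(z-o[2])/d[2])[:2]
def proj(n,X):
    c=C[n];p=c["intrinsics"]@(c["R"]@np.asarray(X,float)+c["t"]);return p[:2]/p[2]
def cent(m):
    k,l,s,c=cv2.connectedComponentsWithStats(m.astype(np.uint8));i=1+s[1:,4].argmax();return c[i],s[i],l==i
E
python3 - <<'E'
from h import *
n="top";im=grab_frame(n);H=cv2.cvtColor(im,cv2.COLOR_RGB2HSV).astype(int);h,s,v=H[...,0],H[...,1],H[...,2]
def win(x0,y0,x1,y1):
    m=np.zeros(h.shape,bool);m[int(y0*.64):int(y1*.64),int(x0*.64):int(x1*.64)]=1;return m
c,st,_=cent(((h<5)|(h>174))&(s>140)&win(392,278,412,298));print("dot",c,st[4],ray(n,*c,18))
dot=ray(n,*c,18)
w=win(310,315,380,388)&(s<75);c,st,m=cent(w);cn=cv2.findContours(m.astype(np.uint8),0,2)[0];e=cv2.fitEllipse(max(cn,key=len));print("rest",c,e,ray(n,*e[0],18))
# board outline
w=win(285,255,540,430)&(v>90)&(s>60);m=cent(w)[2];cn=max(cv2.findContours(m.astype(np.uint8),0,2)[0],key=len)
hull=cv2.convexHull(cn)[:,0,:]+0.;P=np.array([ray(n,u,q,18) for u,q in hull],np.float32);r=cv2.minAreaRect(P);print("board",r)
# groove
w=win(400,290,510,390)&(v<120)&(s>60);g=cent(w);print("groove st",g[1])
o=((h>4)&(h<16)&(s>190)&win(585,365,625,395));c,st,_=cent(o);print("pickblob",c,st)
w=(win(565,350,622,410)&(s<110)&(v>60));c,st,m=cent(w);print("stand",c,st)
side=grab_frame("side");a=cv2.resize(im[150:275,185:410,::-1],(800,444),interpolation=cv2.INTER_CUBIC);cv2.imwrite("pics/c1.png",a)
b=side[180:320,150:350,::-1];cv2.imwrite("pics/c2.png",cv2.resize(b,(800,560),interpolation=cv2.INTER_CUBIC))
E
```

```text
dot [256.8 183.5] 10 [642.04274605  -9.78958247]
rest [220.55588822 224.73652695] ((220.5514678955078, 224.72242736816406), (34.68788528442383, 35.03578186035156), 48.95640563964844) [526.21169791  87.73482805]
board ((545.313720703125, -25.732086181640625), (223.4248504638672, 383.6109619140625), 9.344169616699219)
groove st [257 190   5  18  49]
pickblob [387.53846154 242.84615385] [381 239  14   8  78]
stand [379.20990566 244.34669811] [366 231  30  26 424]
```

View pics/c1.png

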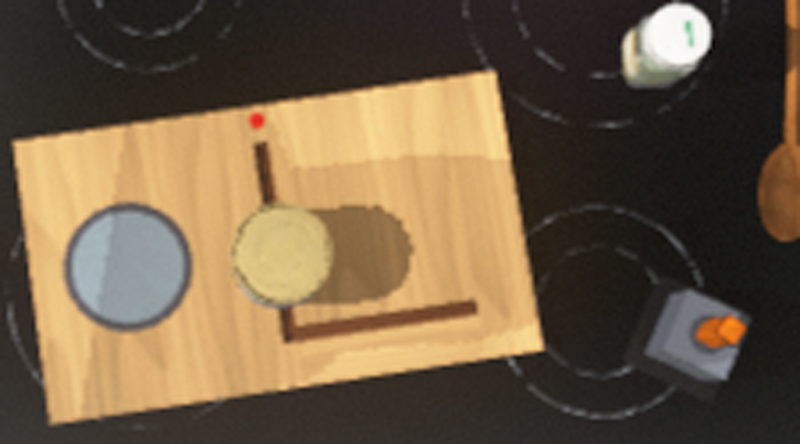

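View pics/c2.png

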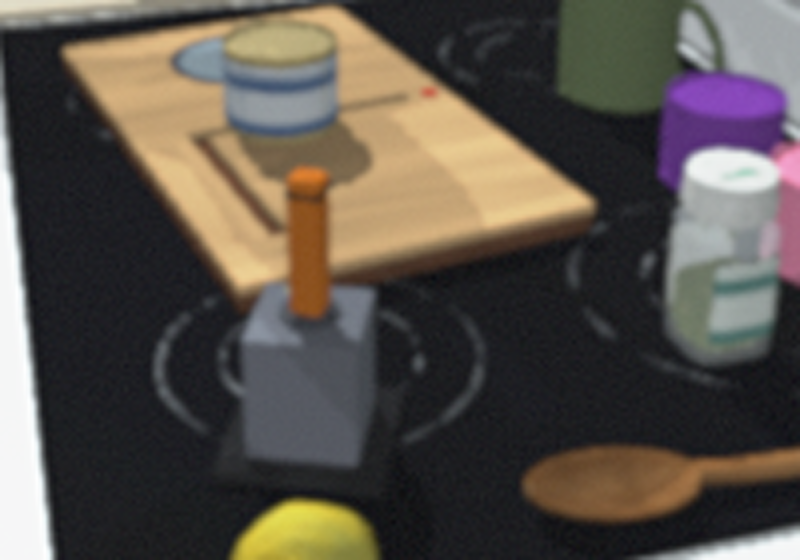

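The crops confirm both: the tin has its gold lid at (283,254) in crop 1 and blue bands at (280,90) in crop 2, and the pick's orange handle is in the grey stand at (722,330) / (308,245). I'll fit the stand, pick and tin to both views.

```bash
cat > fit.py <<'E'
from h import *
from scipy.optimize import minimize
S=4
def sil(n,pts):
    m=np.zeros((384*S,512*S),np.uint8);q=np.array([(proj(n,p)+.5)*S for p in pts],np.float32)
    cv2.fillConvexPoly(m,cv2.convexHull(q).astype(np.int32),1);return m
def box(x,y,a,hw,z0,z1):
    a=np.radians(a);return [(x+hw*(i*np.cos(a)-j*np.sin(a)),y+hw*(i*np.sin(a)+j*np.cos(a)),z) for i in(-1,1) for j in(-1,1) for z in(z0,z1)]
def cyl(x,y,r,z0,z1):
    return [(x+r*np.cos(t),y+r*np.sin(t),z) for t in np.linspace(0,6.28,60) for z in(z0,z1)]
def masks(win,f):
    o={}
    for n in win:
        im=cv2.resize(grab_frame(n),None,fx=S,fy=S,interpolation=cv2.INTER_LINEAR);H=cv2.cvtColor(im,cv2.COLOR_RGB2HSV).astype(int)
        w=np.zeros(H.shape[:2],bool);x0,y0,x1,y1=[int(a*S) for a in win[n]];w[y0:y1,x0:x1]=1
        o[n]=cent(w&f(n,H[...,0],H[...,1],H[...,2]))[2]
    return o
def fit(M,shape,x0,step):
    def cost(p):
        return sum(1-(s&m).sum()/max(1,(s|m).sum()) for n,m in M.items() for s in [sil(n,shape(p))>0])
    x0=np.array(x0,float);sx=np.vstack([x0]+[x0+np.eye(len(x0))[i]*step[i] for i in range(len(x0))])
    r=minimize(cost,x0,method="Nelder-Mead",options=dict(initial_simplex=sx,xatol=.05,fatol=1e-4));return np.round(r.x,1),round(r.fun,3)
E
python3 - <<'E'
from fit import *
O=lambda n,h,s,v:(h>4)&(h<16)&(s>185)&(v>90)
G=lambda n,h,s,v:(((s<110)&(v>62))|((h>4)&(h<16)&(s>150)))
W={"top":(363,228,400,262),"side":(208,220,246,300)}
WS={"top":(363,228,400,262),"side":(208,249,246,300)}
mo=masks(W,O);mg=masks(WS,G)
print([ (n,m.sum()/16) for n,m in list(mo.items())+list(mg.items())])
for y0 in(-30,0,30):print("pick",fit(mo,lambda p:box(p[0],p[1],p[2],8,69,135),[490,-275,y0],[8,8,15]))
for n in mo:print(n,fit({n:mo[n]},lambda p:box(p[0],p[1],p[2],8,69,135),[490,-275,-20],[8,8,15]))
for y0 in(-30,0,30):print("stand",fit({"side":mg["side"]},lambda p:box(p[0],p[1],p[2],25,6,66),[490,-275,y0],[8,8,15]))
T={"top":(240,200,282,245),"side":(200,180,238,220)}
mt=masks(T,lambda n,h,s,v:((h>22)&(s>40)&(v>90)&(h<40)|(s<60)&(v>110)) if n=="top" else ((s<70)&(v>90)|(h>85)&(h<130)|(h>21)&(h<40)))
print([(n,m.sum()/16) for n,m in mt.items()])
for n in mt:
    r=mt[n].astype(np.uint8)*255;ys,xs=np.where(r);print(n,xs.min()/4,xs.max()/4,ys.min()/4,ys.max()/4,fit({n:mt[n]},lambda p:cyl(*p,37.5,18,76),[535,-25],[8,8]))
print(fit(mt,lambda p:cyl(*p,37.5,18,76),[535,-25],[8,8]))
E
```

```text
[('top', np.float64(77.8125)), ('side', np.float64(196.3125)), ('top', np.float64(509.625)), ('side', np.float64(1423.0))]
pick (array([ 478.8, -344.9,   85.6]), np.float64(0.72))
pick (array([ 479.6, -345.4,  -11.3]), np.float64(0.697))
pick (array([ 478.8, -344.4,  134.8]), np.float64(0.834))
top (array([ 490., -275.,  -20.]), np.float64(1.0))
side (array([ 475.3, -363.1,   77.2]), np.float64(0.486))
stand (array([ 479.1, -344.6,   64.7]), np.float64(0.129))
stand (array([ 477.9, -342.6,   89.1]), np.float64(0.194))
stand (array([ 479.3, -344.6,   64.8]), np.float64(0.129))
[('top', np.float64(0.8125)), ('side', np.float64(851.75))]
top 262.75 264.75 236.0 236.5 (array([529.2, -22.9]), np.float64(0.999))
side 200.0 235.0 185.25 215.5 (array([535.4, -24.3]), np.float64(0.141))
(array([535.2, -24.3]), np.float64(1.141))
```

```bash
python3 - <<'E'
from fit import *
O=lambda n,h,s,v:(h>3)&(h<17)&(s>150)&(v>60)
W={"top":(363,228,402,262),"side":(208,215,246,262)}
mo=masks(W,O)
print([(n,m.sum()/16) for n,m in mo.items()])
for y0 in(-40,-25,0):print("pick",fit(mo,lambda p:box(p[0],p[1],p[2],8,69,135),[479,-345,y0],[4,4,15]))
G=lambda n,h,s,v:(((s<110)&(v>62))|((h>3)&(h<17)&(s>150)))
mg=masks({"top":(363,228,402,262),"side":(208,249,246,300)},G)
f=lambda p:box(p[0],p[1],p[2],25,6,66)
print("stand",fit(mg,f,[479,-345,-25],[4,4,10]),fit({"top":mg["top"]},f,[479,-345,-25],[4,4,10]))
T=grab_frame("top");H=cv2.cvtColor(T,cv2.COLOR_RGB2HSV)
print(H[221,244:292:2].tolist())
S_=grab_frame("side")
def draw(im,n,pts,col):
    for p in pts:
        q=(proj(n,p)+.5)*4;cv2.circle(im,tuple(int(a) for a in q),1,col,-1)
out=[]
for n,im,(x0,y0,x1,y1) in(("top",T,(240,200,300,260)),("side",S_,(195,175,255,235))):
    a=cv2.resize(im[:,:,::-1].copy(),None,fx=4,fy=4,interpolation=cv2.INTER_CUBIC)
    draw(a,n,[(535.2+37.5*np.cos(t),-24.3+37.5*np.sin(t),z) for t in np.linspace(0,6.28,40) for z in(18,76)],(0,0,255))
    out.append(cv2.resize(a[y0*4:y1*4,x0*4:x1*4],(400,400)))
cv2.imwrite("pics/ov.png",np.hstack(out))
E
```

```text
[('top', np.float64(91.125)), ('side', np.float64(330.625))]
pick (array([ 479.7, -344.6,  -11.4]), np.float64(0.288))
pick (array([ 479.9, -345.2,  -12.5]), np.float64(0.282))
pick (array([ 479.7, -344.4,  -13. ]), np.float64(0.29))
stand (array([ 479.3, -343.8,  -25. ]), np.float64(0.183)) (array([ 479.1, -343.8,  -23.8]), np.float64(0.05))
[[17, 124, 222], [16, 124, 218], [17, 126, 213], [19, 112, 178], [22, 105, 223], [23, 105, 224], [22, 105, 218], [21, 102, 219], [22, 108, 220], [21, 107, 219], [22, 105, 220], [21, 104, 218], [21, 105, 218], [22, 103, 216], [22, 104, 215], [22, 105, 214], [21, 110, 200], [19, 122, 163], [15, 130, 133], [15, 130, 137], [16, 137, 132], [16, 130, 137], [16, 132, 139], [16, 129, 140]]
```

View pics/ov.png

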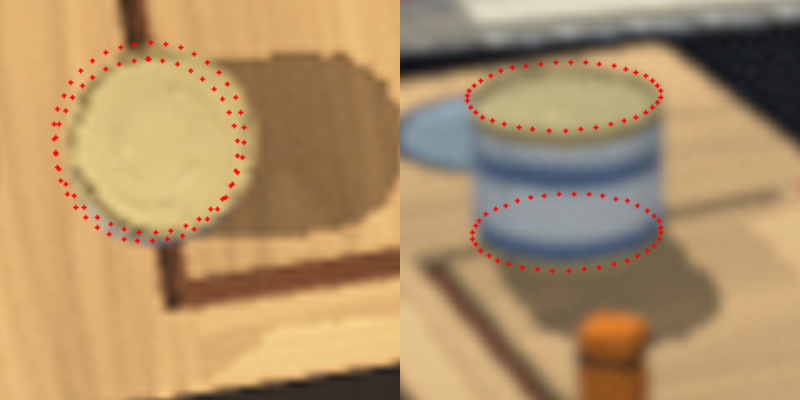

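The overlay shows the lid centre in the top view about 2 px right of the model, at crop (165,147), so I'll take the lid from the top view.

```bash
cat > d.py <<'E'
import sys,numpy as np
from workcell import state
from scipy.spatial.transform import Rotation as R
x,y,z,yaw=map(float,sys.argv[1:5]);s=state();q=R.from_euler("xyz",s["ee_rot"],degrees=True)
d=q.inv().apply(np.array([x,y,z])-s["ee_pos"])/1000;w=(yaw-s["ee_rot"][2]+180)%360-180
print("t%.2f"%s["time_s"],"pos",np.round(s["ee_pos"],1),"yaw %.1f"%s["ee_rot"][2],"F",np.round(s["force"],1),"w %.1f"%s["gripper_width"],"->xyz",np.round(d,4),"yaw",round(-np.radians(w),3))
E
python3 - <<'E'
from h import *
im=grab_frame("top");H=cv2.cvtColor(im,cv2.COLOR_RGB2HSV);h,s,v=[H[...,i].astype(int) for i in range(3)]
m=np.zeros(h.shape,bool);m[200:245,240:285]=1;m&=(h>=20)&(h<28)&(s<116)&(v>150)
m=cv2.morphologyEx(m.astype(np.uint8),cv2.MORPH_OPEN,np.ones((5,5)))
c,st,mm=cent(m);e=cv2.minEnclosingCircle(max(cv2.findContours(mm.astype(np.uint8),0,2)[0],key=len));print(c,st,e,ray("top",*c,76),ray("top",*e[0],76))
E
python3 d.py 530 -30 200 -12
```

```text
[263.6920354  221.37168142] [251 209  26  26 565] ((263.630126953125, 221.23287963867188), 13.884635925292969) [531.82816517 -29.16748807] [532.19012663 -29.00096327]
t0.85 pos [ 241.2 -522.   228. ] yaw 24.8 F [0.9 1.2 0.2] w 90.8 ->xyz [ 0.4686 -0.3255  0.0279] yaw 0.642
```

```bash
python3 -m crank '[{"grip":0.0912,"x":0.02,"y":-0.014,"z":0,"yaw":0},{"grip":0.0912,"x":0.05,"y":-0.035,"z":0,"yaw":0},{"grip":0.0912,"x":0.083,"y":-0.058,"z":0,"yaw":0},{"grip":0.0912,"x":0.116,"y":-0.081,"z":0,"yaw":0},{"grip":0.0912,"x":0.149,"y":-0.104,"z":0,"yaw":0}]' 15
python3 -m crank '[{"grip":0.0912,"x":0.033,"y":-0.023,"z":0,"yaw":0},{"grip":0.0912,"x":0.066,"y":-0.046,"z":0,"yaw":0},{"grip":0.0912,"x":0.099,"y":-0.069,"z":0,"yaw":0},{"grip":0.0912,"x":0.132,"y":-0.092,"z":0,"yaw":0},{"grip":0.0912,"x":0.165,"y":-0.115,"z":0,"yaw":0}]'
python3 -m crank '[{"grip":0.0912,"x":0.033,"y":-0.023,"z":0,"yaw":0.1},{"grip":0.0912,"x":0.066,"y":-0.046,"z":0,"yaw":0.22},{"grip":0.0912,"x":0.099,"y":-0.069,"z":0,"yaw":0.34},{"grip":0.0912,"x":0.13,"y":-0.09,"z":0,"yaw":0.46},{"grip":0.0912,"x":0.153,"y":-0.105,"z":0,"yaw":0.58}]'
python3 d.py 532 -29 110 -12
```

```text
time_s: 1.27
ee_pos: [333.3, -363.6, 228.0]
ee_rot: [180.0, -0.0, 24.7]
force: [0.5, -0.6, 1.6]
gripper_width: 91.5
gripper_force: 0.0
time_s: 1.68
ee_pos: [435.0, -189.7, 228.3]
ee_rot: [180.0, -0.0, 24.8]
force: [1.1, -0.2, -0.1]
gripper_width: 90.9
gripper_force: 0.0
time_s: 2.1
ee_pos: [530.0, -29.8, 228.2]
ee_rot: [-180.0, -0.0, -7.5]
force: [-0.2, -0.8, 0.8]
gripper_width: 91.3
gripper_force: 0.0
t2.10 pos [530.  -29.8 228.2] yaw -7.5 F [-0.2 -0.8  0.8] w 91.3 ->xyz [ 0.0017 -0.0011  0.1182] yaw 0.078
```

```bash
python3 -m crank '[{"grip":0.0912,"x":0.002,"y":-0.001,"z":0.025,"yaw":0.07},{"grip":0.0912,"x":0.002,"y":-0.001,"z":0.055,"yaw":0.07},{"grip":0.0912,"x":0.002,"y":-0.001,"z":0.085,"yaw":0.07},{"grip":0.0912,"x":0.002,"y":-0.001,"z":0.112,"yaw":0.07},{"grip":0.0912,"x":0.002,"y":-0.001,"z":0.122,"yaw":0.07}]'
python3 d.py 532 -29 50 -12
python3 - <<'E'
from h import *
o=[]
for n,(x,y,w) in(("side",(170,140,100)),("top",(215,170,100))):
    o.append(cv2.resize(grab_frame(n)[y:y+w,x:x+w,::-1],(400,400),interpolation=cv2.INTER_CUBIC))
cv2.imwrite("pics/p5.png",np.hstack(o))
E
```

```text
time_s: 2.52
ee_pos: [528.9, -30.9, 102.4]
ee_rot: [180.0, 0.4, -11.2]
force: [-0.6, -0.3, 0.1]
gripper_width: 91.2
gripper_force: 0.0
t2.52 pos [528.9 -30.9 102.4] yaw -11.2 F [-0.6 -0.3  0.1] w 91.2 ->xyz [ 0.0031 -0.0026  0.0524] yaw 0.014
```

View pics/p5.png

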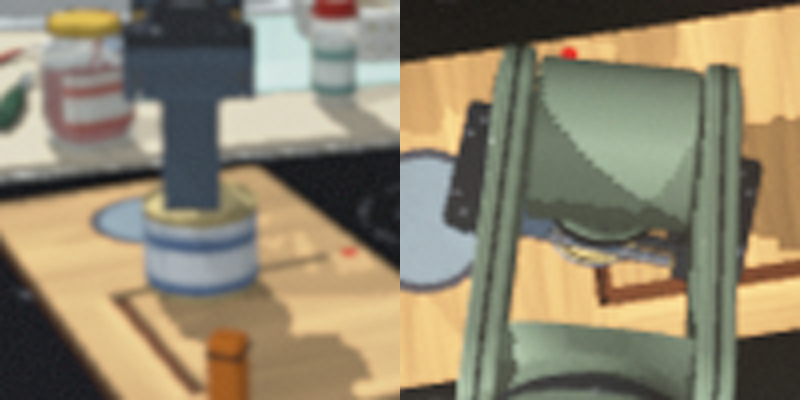

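In the side crop, the near finger at (192,190) is lined up just left of the lid's centre (201,200). It needs about 3 mm more x before I descend.

```bash
python3 -m crank '[{"grip":0.0912,"x":0.003,"y":-0.0025,"z":0.0,"yaw":0},{"grip":0.0912,"x":0.003,"y":-0.0025,"z":0.005,"yaw":0},{"grip":0.0912,"x":0.003,"y":-0.0025,"z":0.01,"yaw":0},{"grip":0.0912,"x":0.003,"y":-0.0025,"z":0.015,"yaw":0},{"grip":0.0912,"x":0.003,"y":-0.0025,"z":0.02,"yaw":0}]'
python3 -m crank '[{"grip":0.0912,"z":0.007},{"grip":0.0912,"z":0.014},{"grip":0.0912,"z":0.021},{"grip":0.0912,"z":0.027},{"grip":0.0912,"z":0.031}]'
python3 -m crank '[{"grip":0.08},{"grip":0.075},{"grip":0.07},{"grip":0.07},{"grip":0.07}]' 10
python3 -m crank '[{"grip":0.07},{"grip":0.07},{"grip":0.07},{"grip":0.07},{"grip":0.07}]'
python3 d.py 526.3 87.7 52 -12
```

```text
time_s: 3.03
ee_pos: [535.0, -29.5, 86.1]
ee_rot: [-180.0, -0.1, -11.2]
force: [-0.6, -0.1, -0.4]
gripper_width: 91.2
gripper_force: 0.0
t3.03 pos [535.  -29.5  86.1] yaw -11.2 F [-0.6 -0.1 -0.4] w 91.2 ->xyz [-0.0314 -0.1133  0.0341] yaw 0.013validation failed for argument at $[0]...
validation failed for argument at $[0]...
validation failed for argument at $[0]...
```

```bash
python3 -m crank '[{"grip":0.0912,"x":-0.003,"y":0,"z":0.007,"yaw":0},{"grip":0.0912,"x":-0.003,"y":0,"z":0.014,"yaw":0},{"grip":0.0912,"x":-0.003,"y":0,"z":0.021,"yaw":0},{"grip":0.0912,"x":-0.003,"y":0,"z":0.027,"yaw":0},{"grip":0.0912,"x":-0.003,"y":0,"z":0.032,"yaw":0}]'
python3 -m crank '[{"grip":0.085,"x":0,"y":0,"z":0,"yaw":0},{"grip":0.08,"x":0,"y":0,"z":0,"yaw":0},{"grip":0.076,"x":0,"y":0,"z":0,"yaw":0},{"grip":0.073,"x":0,"y":0,"z":0,"yaw":0},{"grip":0.07,"x":0,"y":0,"z":0,"yaw":0}]' 10
python3 -m crank '[{"grip":0.07,"x":0,"y":0,"z":0,"yaw":0},{"grip":0.07,"x":0,"y":0,"z":0,"yaw":0},{"grip":0.07,"x":0,"y":0,"z":0,"yaw":0},{"grip":0.07,"x":0,"y":0,"z":0,"yaw":0},{"grip":0.07,"x":0,"y":0,"z":0,"yaw":0}]'
python3 d.py 526.3 87.7 52 -11.2
```

```text
time_s: 3.45
ee_pos: [531.5, -28.9, 53.0]
ee_rot: [180.0, 0.0, -11.2]
force: [-0.5, -1.3, 0.6]
gripper_width: 91.1
gripper_force: 0.0
time_s: 3.87
ee_pos: [532.1, -28.9, 54.2]
ee_rot: [-180.0, -0.1, -11.2]
force: [1.1, -0.4, -1.6]
gripper_width: 75.3
gripper_force: 10.0
time_s: 4.28
ee_pos: [532.1, -28.9, 54.2]
ee_rot: [-180.0, -0.1, -11.2]
force: [0.9, -0.8, 0.8]
gripper_width: 74.9
gripper_force: 10.0
t4.28 pos [532.1 -28.9  54.2] yaw -11.2 F [ 0.9 -0.8  0.8] w 74.9 ->xyz [-0.0285 -0.1133  0.0022] yaw -0.001
```

```bash
python3 -m crank '[{"grip":0.07,"x":-0.001,"y":-0.004,"z":0,"yaw":0},{"grip":0.07,"x":-0.003,"y":-0.012,"z":0,"yaw":0},{"grip":0.07,"x":-0.005,"y":-0.02,"z":0,"yaw":0},{"grip":0.07,"x":-0.007,"y":-0.028,"z":0,"yaw":0},{"grip":0.07,"x":-0.009,"y":-0.036,"z":0,"yaw":0}]'
python3 -m crank '[{"grip":0.07,"x":-0.002,"y":-0.008,"z":0,"yaw":0},{"grip":0.07,"x":-0.004,"y":-0.016,"z":0,"yaw":0},{"grip":0.07,"x":-0.006,"y":-0.024,"z":0,"yaw":0},{"grip":0.07,"x":-0.008,"y":-0.032,"z":0,"yaw":0},{"grip":0.07,"x":-0.01,"y":-0.04,"z":0,"yaw":0}]'
python3 -m crank '[{"grip":0.07,"x":-0.002,"y":-0.008,"z":0,"yaw":0},{"grip":0.07,"x":-0.004,"y":-0.016,"z":0,"yaw":0},{"grip":0.07,"x":-0.006,"y":-0.024,"z":0,"yaw":0},{"grip":0.07,"x":-0.008,"y":-0.032,"z":0,"yaw":0},{"grip":0.07,"x":-0.0095,"y":-0.0375,"z":0,"yaw":0}]'
python3 -m crank '[{"grip":0.07,"x":0,"y":0,"z":0,"yaw":0},{"grip":0.08,"x":0,"y":0,"z":0,"yaw":0},{"grip":0.09,"x":0,"y":0,"z":0,"yaw":0},{"grip":0.0912,"x":0,"y":0,"z":0,"yaw":0},{"grip":0.0912,"x":0,"y":0,"z":0,"yaw":0}]'
python3 d.py 526.3 87.7 52 -11.2
```

```text
time_s: 4.7
ee_pos: [530.0, 9.0, 54.2]
ee_rot: [180.0, -0.0, -11.2]
force: [0.9, -3.0, 3.0]
gripper_width: 75.3
gripper_force: 10.0
time_s: 5.12
ee_pos: [528.1, 50.1, 54.2]
ee_rot: [180.0, -0.0, -11.2]
force: [-0.8, -4.5, 4.9]
gripper_width: 75.2
gripper_force: 10.0
time_s: 5.53
ee_pos: [525.9, 88.9, 54.2]
ee_rot: [180.0, -0.0, -11.2]
force: [0.1, -5.0, 5.6]
gripper_width: 75.5
gripper_force: 10.0
time_s: 5.95
ee_pos: [525.4, 88.3, 53.4]
ee_rot: [180.0, 0.1, -11.3]
force: [-0.6, 0.2, -0.5]
gripper_width: 91.2
gripper_force: 0.0
t5.95 pos [525.4  88.3  53.4] yaw -11.3 F [-0.6  0.2 -0.5] w 91.2 ->xyz [0.001  0.0004 0.0014] yaw -0.001
```

```bash
python3 -m crank '[{"grip":0.0912,"x":0,"y":0,"z":-0.01,"yaw":0},{"grip":0.0912,"x":0,"y":0,"z":-0.03,"yaw":0},{"grip":0.0912,"x":0,"y":0,"z":-0.06,"yaw":0},{"grip":0.0912,"x":0,"y":0,"z":-0.095,"yaw":0},{"grip":0.0912,"x":0,"y":0,"z":-0.135,"yaw":0}]'
python3 -m crank '[{"grip":0.0912,"x":0,"y":0.04,"z":-0.01,"yaw":0},{"grip":0.0912,"x":0,"y":0.08,"z":-0.02,"yaw":0},{"grip":0.0912,"x":0,"y":0.12,"z":-0.02,"yaw":0},{"grip":0.0912,"x":0,"y":0.16,"z":-0.02,"yaw":0},{"grip":0.0912,"x":0,"y":0.2,"z":-0.02,"yaw":0}]'
python3 -m crank '[{"grip":0.0912,"x":0,"y":0.04,"z":0,"yaw":0},{"grip":0.0912,"x":0,"y":0.08,"z":0,"yaw":0},{"grip":0.0912,"x":0,"y":0.115,"z":0,"yaw":0},{"grip":0.0912,"x":0,"y":0.14,"z":0,"yaw":0},{"grip":0.0912,"x":0,"y":0.15,"z":0,"yaw":0}]'
python3 d.py 479.5 -344.3 190 -12
python3 - <<'E'
from h import *
im=grab_frame("top");H=cv2.cvtColor(im,cv2.COLOR_RGB2HSV);h,s,v=[H[...,i].astype(int) for i in range(3)]
m=np.zeros(h.shape,bool);m[190:260,190:262]=1;m&=(h>=20)&(h<28)&(s<116)&(v>120)
m=cv2.morphologyEx(m.astype(np.uint8),cv2.MORPH_OPEN,np.ones((5,5)))
c,st,mm=cent(m);e=cv2.minEnclosingCircle(max(cv2.findContours(mm.astype(np.uint8),0,2)[0],key=len));print(c,st,e,ray("top",*c,76),ray("top",*e[0],76))
out=[]
for n,(x,y,w,hh) in(("top",(190,150,220,220),),("side",(150,130,200,200))):
    out.append(cv2.resize(grab_frame(n)[y:y+hh,x:x+w,::-1],(400,400),interpolation=cv2.INTER_CUBIC))
cv2.imwrite("pics/p6.png",np.hstack(out))
E
```

```text
time_s: 6.37
ee_pos: [524.8, 87.8, 189.8]
ee_rot: [180.0, 0.2, -11.3]
force: [0.3, 0.2, 0.6]
gripper_width: 91.4
gripper_force: 0.0
time_s: 6.78
ee_pos: [486.3, -109.7, 210.1]
ee_rot: [-180.0, -0.1, -11.2]
force: [0.2, -0.1, 0.0]
gripper_width: 91.5
gripper_force: 0.0
time_s: 7.2
ee_pos: [456.8, -258.4, 209.6]
ee_rot: [179.9, -0.0, -11.5]
force: [1.2, -0.6, -0.9]
gripper_width: 91.1
gripper_force: 0.0
t7.20 pos [ 456.8 -258.4  209.6] yaw -11.5 F [ 1.2 -0.6 -0.9] w 91.1 ->xyz [0.0393 0.0796 0.0197] yaw 0.009
[218.58652374 222.87442573] [205 209  28  29 653] ((218.5, 223.0), 14.840922355651855) [526.13904213  88.8545323 ] [525.80647293  89.07240033]
```

View pics/p6.png

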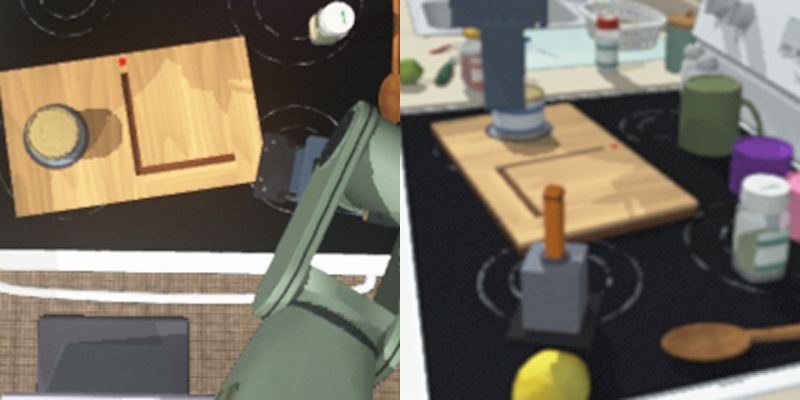

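The tin is at the rest: lid at crop (55,135), measured at (526,89) against the rest's (526.2,87.7). The camera and gripper agree to under 1 mm. The whole groove is visible, so I'll refine the board pose from it while approaching the pick.

```bash
python3 - <<'E'
from h import *
from scipy.optimize import minimize
im=cv2.resize(grab_frame("top"),None,fx=4,fy=4,interpolation=cv2.INTER_LINEAR);H=cv2.cvtColor(im,cv2.COLOR_RGB2HSV).astype(int)
g=H[...,2].astype(float)
us=[];
def W(p,b):
    a=np.radians(p[2]);return [p[0]+b[0]*np.cos(a)-b[1]*np.sin(a),p[1]+b[0]*np.sin(a)+b[1]*np.cos(a),b[2]]
m=np.zeros(g.shape,bool);m[188*4:246*4,250*4:322*4]=1
m&=(g<118);
c,st,mm=cent(m);print(c/4,st/4.)
L=[(-76,6),(81,6),(81,-6),(-64,-6),(-64,-146),(-76,-146)]
def cost(p):
    z=np.zeros(g.shape,np.uint8);cv2.fillPoly(z,[np.array([(proj("top",W(p,(*b,16)))+.5)*4 for b in L]).astype(np.int32)],1);z=z>0
    return 1-(z&mm).sum()/(z|mm).sum()
x0=np.array([545.2,-25.75,9.4]);r=minimize(cost,x0,method="Nelder-Mead",options=dict(initial_simplex=np.vstack([x0,x0+[3,0,0],x0+[0,3,0],x0+[0,0,2]])))
print(r.x,r.fun)
for b in((75,0,12),(-70,0,12),(-70,-140,12)):print(np.round(W(r.x,b),1),np.round(W(x0,b),1))
E
python3 -m crank '[{"grip":0.0912,"x":0.02,"y":0.03,"z":0,"yaw":0},{"grip":0.0912,"x":0.039,"y":0.06,"z":0.005,"yaw":0},{"grip":0.0912,"x":0.039,"y":0.079,"z":0.01,"yaw":0},{"grip":0.0912,"x":0.039,"y":0.079,"z":0.02,"yaw":0},{"grip":0.0912,"x":0.039,"y":0.079,"z":0.02,"yaw":0}]'
python3 -m crank '[{"grip":0.06,"x":0,"y":0,"z":0,"yaw":0},{"grip":0.06,"x":0,"y":0,"z":0,"yaw":0},{"grip":0.06,"x":0,"y":0,"z":0,"yaw":0},{"grip":0.06,"x":0,"y":0,"z":0,"yaw":0},{"grip":0.06,"x":0,"y":0,"z":0,"yaw":0}]' 10
python3 d.py 479.5 -344.3 100 -12
```

```text
[261.39767518 213.83398821] [257.   190.5   10.    55.25 381.75]
[547.45 -23.5    8.9 ] 0.8084786153267277
[621.5 -11.9  12. ] [619.2 -13.5  12. ]
[478.3 -34.3  12. ] [476.1 -37.2  12. ]
[ 500.  -172.6   12. ] [ 499.  -175.3   12. ]
time_s: 7.82
ee_pos: [480.0, -338.4, 186.7]
ee_rot: [-179.8, 0.2, -11.2]
force: [-0.5, 0.8, 0.5]
gripper_width: 91.4
gripper_force: 0.0
time_s: 8.23
ee_pos: [480.8, -339.8, 189.6]
ee_rot: [180.0, -0.1, -11.2]
force: [0.4, 0.4, 0.1]
gripper_width: 61.6
gripper_force: 0.0
t8.23 pos [ 480.8 -339.8  189.6] yaw -11.2 F [0.4 0.4 0.1] w 61.6 ->xyz [-0.0005  0.0046  0.0896] yaw 0.014
```

```bash
python3 -m crank '[{"grip":0.06,"x":-0.001,"y":0.0045,"z":0.005,"yaw":0},{"grip":0.06,"x":-0.001,"y":0.0045,"z":0.02,"yaw":0},{"grip":0.06,"x":-0.001,"y":0.0045,"z":0.035,"yaw":0},{"grip":0.06,"x":-0.001,"y":0.0045,"z":0.05,"yaw":0},{"grip":0.06,"x":-0.001,"y":0.0045,"z":0.06,"yaw":0}]'
python3 -m crank '[{"grip":0.06,"x":0,"y":0,"z":0.01,"yaw":0},{"grip":0.06,"x":0,"y":0,"z":0.02,"yaw":0},{"grip":0.06,"x":0,"y":0,"z":0.028,"yaw":0},{"grip":0.06,"x":0,"y":0,"z":0.03,"yaw":0},{"grip":0.06,"x":0,"y":0,"z":0.03,"yaw":0}]'
python3 d.py 479.5 -344.3 100 -12
python3 - <<'E'
from h import *
from scipy.optimize import minimize
im=cv2.resize(grab_frame("top"),None,fx=4,fy=4,interpolation=cv2.INTER_LINEAR);v=im.max(2)
bh=cv2.morphologyEx(v,cv2.MORPH_BLACKHAT,np.ones((41,41),np.uint8))
m=np.zeros(v.shape,bool);m[188*4:248*4,255*4:324*4]=1;c,st,mm=cent(m&(bh>40));print(c/4,st/4.)
def W(p,b):
    a=np.radians(p[2]);return [p[0]+b[0]*np.cos(a)-b[1]*np.sin(a),p[1]+b[0]*np.sin(a)+b[1]*np.cos(a),b[2]]
L=[(-76,6),(81,6),(81,-6),(-64,-6),(-64,-146),(-76,-146)]
def cost(p):
    z=np.zeros(v.shape,np.uint8);cv2.fillPoly(z,[np.array([(proj("top",W(p,(*b,17)))+.5)*4 for b in L]).astype(np.int32)],1);z=z>0
    return 1-(z&mm).sum()/(z|mm).sum()
x0=np.array([545.2,-25.75,9.4]);r=minimize(cost,x0,method="Nelder-Mead",options=dict(initial_simplex=np.vstack([x0,x0+[3,0,0],x0+[0,3,0],x0+[0,0,2]])))
print(r.x,r.fun,cost(x0))
for b in((75,0,12),(-70,0,12),(-70,-140,12)):print(np.round(W(r.x,b),1),np.round(W(x0,b),1))
E
```

```text
time_s: 8.65
ee_pos: [477.9, -344.4, 127.3]
ee_rot: [-180.0, 0.1, -11.3]
force: [-0.4, 0.5, -0.5]
gripper_width: 60.0
gripper_force: 0.0
time_s: 9.07
ee_pos: [478.5, -344.4, 98.3]
ee_rot: [-180.0, 0.1, -11.2]
force: [0.1, 0.1, -0.6]
gripper_width: 60.0
gripper_force: 0.0
t9.07 pos [ 478.5 -344.4   98.3] yaw -11.2 F [ 0.1  0.1 -0.6] w 60.0 ->xyz [ 0.0009 -0.0003 -0.0017] yaw 0.013
[276.92516573 227.99869327] [ 256.    189.75   63.5    57.25 1961.  ]
[544.98613595 -25.81843457   9.57485945] 0.05713936131163588 0.06055786640567651
[618.9 -13.3  12. ] [619.2 -13.5  12. ]
[476.  -37.5  12. ] [476.1 -37.2  12. ]
[ 499.2 -175.5   12. ] [ 499.  -175.3   12. ]
```

The groove fit agrees with the rest and dot within 0.3 mm. Gripping the pick now.

```bash
python3 -m crank '[{"grip":0.04,"x":0.001,"y":0,"z":0,"yaw":0},{"grip":0.03,"x":0.001,"y":0,"z":0,"yaw":0},{"grip":0.02,"x":0.001,"y":0,"z":0,"yaw":0},{"grip":0.015,"x":0.001,"y":0,"z":0,"yaw":0},{"grip":0.01,"x":0.001,"y":0,"z":0,"yaw":0}]' 10
python3 -m crank '[{"grip":0.01,"x":0,"y":0,"z":0,"yaw":0},{"grip":0.01,"x":0,"y":0,"z":0,"yaw":0},{"grip":0.01,"x":0,"y":0,"z":0,"yaw":0},{"grip":0.01,"x":0,"y":0,"z":0,"yaw":0},{"grip":0.01,"x":0,"y":0,"z":0,"yaw":0}]' 35
python3 -m crank '[{"grip":0.01,"x":0,"y":0,"z":0,"yaw":0},{"grip":0.01,"x":0,"y":0,"z":0,"yaw":0},{"grip":0.01,"x":0,"y":0,"z":0,"yaw":0},{"grip":0.01,"x":0,"y":0,"z":0,"yaw":0},{"grip":0.01,"x":0,"y":0,"z":0,"yaw":0}]'
python3 d.py 479.5 -344.3 100 -12
```

```text
time_s: 9.53
ee_pos: [479.8, -344.8, 99.3]
ee_rot: [180.0, -0.0, -11.2]
force: [-0.0, -0.9, 0.5]
gripper_width: 29.6
gripper_force: 0.0
time_s: 9.95
ee_pos: [479.7, -344.8, 99.1]
ee_rot: [180.0, -0.0, -11.2]
force: [0.1, -0.1, 1.2]
gripper_width: 19.4
gripper_force: 35.0
time_s: 10.37
ee_pos: [479.7, -344.8, 99.1]
ee_rot: [180.0, -0.0, -11.2]
force: [0.1, 0.3, 1.8]
gripper_width: 19.2
gripper_force: 35.0
t10.37 pos [ 479.7 -344.8   99.1] yaw -11.2 F [0.1 0.3 1.8] w 19.2 ->xyz [-0.0003 -0.0005 -0.0009] yaw 0.013
```

The opening of 19.2 mm means the 16 mm handle is held about 13° skewed. Its yaw is therefore about -24°, like the stand, so I'll reopen, turn and regrip.

```bash
python3 -m crank '[{"grip":0.03,"x":0,"y":0,"z":0,"yaw":0},{"grip":0.035,"x":0,"y":0,"z":0,"yaw":0},{"grip":0.035,"x":0,"y":0,"z":0,"yaw":0.05},{"grip":0.035,"x":0,"y":0,"z":0,"yaw":0.14},{"grip":0.035,"x":0,"y":0,"z":0,"yaw":0.22}]' 10
python3 -m crank '[{"grip":0.03,"x":0,"y":0,"z":0,"yaw":0},{"grip":0.02,"x":0,"y":0,"z":0,"yaw":0},{"grip":0.01,"x":0,"y":0,"z":0,"yaw":0},{"grip":0.01,"x":0,"y":0,"z":0,"yaw":0},{"grip":0.01,"x":0,"y":0,"z":0,"yaw":0}]' 10
python3 -m crank '[{"grip":0.01,"x":0,"y":0,"z":0,"yaw":0},{"grip":0.01,"x":0,"y":0,"z":0,"yaw":0},{"grip":0.01,"x":0,"y":0,"z":0,"yaw":0},{"grip":0.01,"x":0,"y":0,"z":0,"yaw":0},{"grip":0.01,"x":0,"y":0,"z":0,"yaw":0}]' 35
python3 d.py 479.5 -344.3 100 -24
```

```text
time_s: 10.78
ee_pos: [479.6, -344.7, 98.7]
ee_rot: [-180.0, 0.0, -24.1]
force: [0.0, 0.3, -0.4]
gripper_width: 35.0
gripper_force: 0.0
time_s: 11.2
ee_pos: [479.6, -344.8, 98.8]
ee_rot: [180.0, 0.0, -23.8]
force: [-0.1, -0.1, 0.2]
gripper_width: 17.8
gripper_force: 10.0
time_s: 11.62
ee_pos: [479.7, -344.8, 98.9]
ee_rot: [180.0, -0.0, -23.8]
force: [0.5, -0.3, -0.7]
gripper_width: 17.7
gripper_force: 35.0
t11.62 pos [ 479.7 -344.8   98.9] yaw -23.8 F [ 0.5 -0.3 -0.7] w 17.7 ->xyz [-0.0003 -0.0003 -0.0011] yaw 0.003
```

```bash
python3 -m crank '[{"grip":0.026,"x":0,"y":0,"z":0,"yaw":0},{"grip":0.03,"x":0,"y":0,"z":0,"yaw":0},{"grip":0.03,"x":0,"y":0,"z":0,"yaw":0},{"grip":0.03,"x":0,"y":0,"z":0,"yaw":0.05},{"grip":0.03,"x":0,"y":0,"z":0,"yaw":0.1}]' 5
python3 -m crank '[{"grip":0.022,"x":0,"y":0,"z":0,"yaw":0},{"grip":0.01,"x":0,"y":0,"z":0,"yaw":0},{"grip":0.01,"x":0,"y":0,"z":0,"yaw":0},{"grip":0.01,"x":0,"y":0,"z":0,"yaw":0},{"grip":0.01,"x":0,"y":0,"z":0,"yaw":0}]' 5
python3 -m crank '[{"grip":0.01,"x":0,"y":0,"z":0,"yaw":0},{"grip":0.01,"x":0,"y":0,"z":0,"yaw":0},{"grip":0.01,"x":0,"y":0,"z":0,"yaw":0},{"grip":0.01,"x":0,"y":0,"z":0,"yaw":0},{"grip":0.01,"x":0,"y":0,"z":0,"yaw":0}]' 35
python3 d.py 479.5 -344.3 100 -24
```

```text
time_s: 12.03
ee_pos: [479.8, -344.8, 99.1]
ee_rot: [180.0, -0.0, -29.7]
force: [0.2, 0.4, -0.6]
gripper_width: 29.7
gripper_force: 0.0
time_s: 12.45
ee_pos: [479.8, -344.8, 99.0]
ee_rot: [180.0, -0.0, -29.6]
force: [-0.5, -0.1, -1.1]
gripper_width: 16.1
gripper_force: 5.0
time_s: 12.87
ee_pos: [479.8, -344.8, 99.0]
ee_rot: [180.0, -0.0, -29.6]
force: [0.7, 0.2, 1.1]
gripper_width: 15.4
gripper_force: 35.0
t12.87 pos [ 479.8 -344.8   99. ] yaw -29.6 F [0.7 0.2 1.1] w 15.4 ->xyz [-0.0005 -0.0003 -0.001 ] yaw -0.097
```

```bash
python3 -m crank '[{"grip":0.01,"x":0,"y":0,"z":-0.005,"yaw":0},{"grip":0.01,"x":0,"y":0,"z":-0.015,"yaw":0},{"grip":0.01,"x":0,"y":0,"z":-0.028,"yaw":0},{"grip":0.01,"x":0,"y":0,"z":-0.042,"yaw":0},{"grip":0.01,"x":0,"y":0,"z":-0.055,"yaw":0}]'
python3 -m crank '[{"grip":0.01,"x":0,"y":0,"z":-0.013,"yaw":0},{"grip":0.01,"x":0,"y":0,"z":-0.023,"yaw":0},{"grip":0.01,"x":0,"y":0,"z":-0.031,"yaw":0},{"grip":0.01,"x":0,"y":0,"z":-0.035,"yaw":0},{"grip":0.01,"x":0,"y":0,"z":-0.035,"yaw":0}]'
python3 d.py 619 -13.4 190 -29.6
```

```text
time_s: 13.28
ee_pos: [479.7, -344.9, 155.4]
ee_rot: [180.0, -0.0, -29.6]
force: [0.6, -0.4, 0.4]
gripper_width: 15.6
gripper_force: 35.0
time_s: 13.7
ee_pos: [480.0, -345.0, 190.0]
ee_rot: [180.0, -0.1, -29.6]
force: [-0.5, 0.0, 0.0]
gripper_width: 15.8
gripper_force: 35.0
t13.70 pos [ 480. -345.  190.] yaw -29.6 F [-0.5  0.   0. ] w 15.8 ->xyz [-4.28e-02 -3.57e-01 -1.00e-04] yaw 0.0
```

```bash
python3 -m crank '[{"grip":0.01,"x":-0.002,"y":-0.018,"z":0,"yaw":0},{"grip":0.01,"x":-0.006,"y":-0.046,"z":0,"yaw":0},{"grip":0.01,"x":-0.009,"y":-0.076,"z":0,"yaw":0},{"grip":0.01,"x":-0.013,"y":-0.106,"z":0,"yaw":0},{"grip":0.01,"x":-0.016,"y":-0.136,"z":0,"yaw":0}]'
python3 -m crank '[{"grip":0.01,"x":-0.004,"y":-0.03,"z":0,"yaw":0},{"grip":0.01,"x":-0.007,"y":-0.06,"z":0,"yaw":0},{"grip":0.01,"x":-0.011,"y":-0.09,"z":0,"yaw":0},{"grip":0.01,"x":-0.014,"y":-0.12,"z":0,"yaw":0},{"grip":0.01,"x":-0.018,"y":-0.15,"z":0,"yaw":0}]'
python3 -m crank '[{"grip":0.01,"x":-0.003,"y":-0.025,"z":0,"yaw":0},{"grip":0.01,"x":-0.006,"y":-0.045,"z":0,"yaw":0},{"grip":0.01,"x":-0.008,"y":-0.06,"z":0,"yaw":0},{"grip":0.01,"x":-0.009,"y":-0.071,"z":0,"yaw":0},{"grip":0.01,"x":-0.009,"y":-0.071,"z":0,"yaw":0}]'
python3 -m crank '[{"grip":0.01,"x":0,"y":0,"z":0.015,"yaw":0},{"grip":0.01,"x":0,"y":0,"z":0.03,"yaw":0},{"grip":0.01,"x":0,"y":0,"z":0.045,"yaw":0},{"grip":0.01,"x":0,"y":0,"z":0.055,"yaw":0},{"grip":0.01,"x":0,"y":0,"z":0.055,"yaw":0}]'
python3 d.py 619 -13.4 103 -29.6
python3 - <<'E'
from h import *
s=state();p=s["ee_pos"]
tip=(p[0],p[1],p[2]-91);print("tip",proj("side",tip),"start",proj("side",(619,-13.4,18)),proj("side",(p[0],p[1],p[2]-33)))
q=proj("side",tip).astype(int);print(q)
im=grab_frame("side")[q[1]-60:q[1]+30,q[0]-60:q[0]+60,::-1];a=cv2.resize(im,(800,600),interpolation=cv2.INTER_CUBIC);cv2.imwrite("pics/p7.png",a)
E
```

```text
time_s: 14.12
ee_pos: [532.6, -217.2, 188.0]
ee_rot: [180.0, 0.1, -29.6]
force: [0.3, 0.6, -1.4]
gripper_width: 16.0
gripper_force: 35.0
time_s: 14.53
ee_pos: [591.3, -77.8, 188.0]
ee_rot: [180.0, 0.1, -29.6]
force: [0.8, -0.2, -0.2]
gripper_width: 15.8
gripper_force: 35.0
time_s: 14.95
ee_pos: [619.0, -11.5, 188.3]
ee_rot: [-180.0, 0.0, -29.5]
force: [0.3, -0.7, -0.5]
gripper_width: 15.7
gripper_force: 35.0
time_s: 15.37
ee_pos: [616.6, -14.1, 131.4]
ee_rot: [179.8, 0.3, -29.6]
force: [-1.2, 0.1, -1.2]
gripper_width: 15.6
gripper_force: 35.0
t15.37 pos [616.6 -14.1 131.4] yaw -29.6 F [-1.2  0.1 -1.2] w 15.6 ->xyz [ 0.0018 -0.0018  0.0284] yaw -0.001
tip [248.0338228 196.8476751] start [248.74155728 204.23999571] [248.14990279 176.64481303]
[248 196]
```

View pics/p7.png

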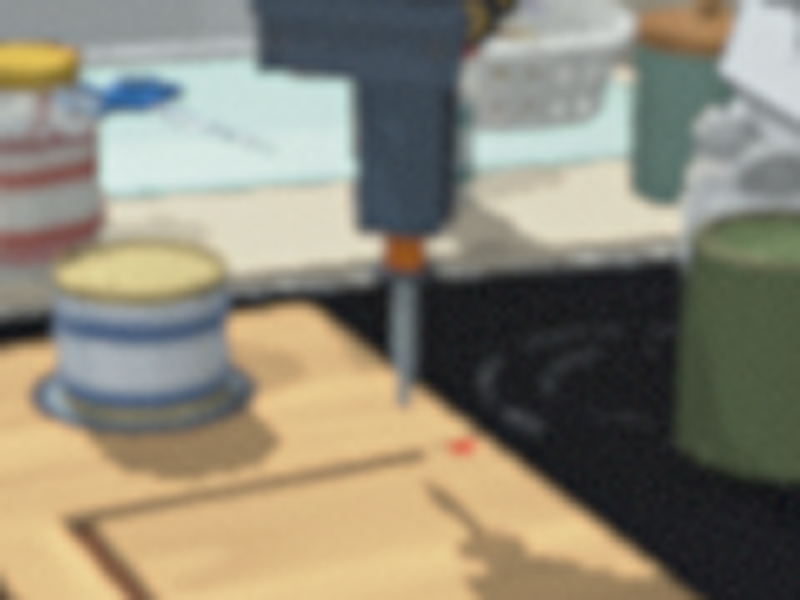

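The pick hangs straight, with its tip at crop (403,405), within 0.5 px of the prediction. The groove end by the red dot is at (422,456). I'll go down slowly after correcting xy.

```bash
python3 -m crank '[{"grip":0.01,"x":0,"y":0,"z":0.003,"yaw":0},{"grip":0.01,"x":0,"y":0,"z":0.007,"yaw":0},{"grip":0.01,"x":0,"y":0,"z":0.011,"yaw":0},{"grip":0.01,"x":0,"y":0,"z":0.013,"yaw":0},{"grip":0.01,"x":0,"y":0,"z":0.013,"yaw":0}]'
python3 d.py 619 -13.4 104 -29.6
```

```text
time_s: 15.83
ee_pos: [618.2, -13.1, 120.5]
ee_rot: [180.0, 0.0, -29.6]
force: [-0.3, 0.5, -1.2]
gripper_width: 15.9
gripper_force: 35.0
t15.83 pos [618.2 -13.1 120.5] yaw -29.6 F [-0.3  0.5 -1.2] w 15.9 ->xyz [ 0.0009 -0.0001  0.0165] yaw 0.0
```

```bash
python3 -m crank '[{"grip":0.01,"x":0.0005,"y":0,"z":0.002,"yaw":0},{"grip":0.01,"x":0.0005,"y":0,"z":0.004,"yaw":0},{"grip":0.01,"x":0.0005,"y":0,"z":0.006,"yaw":0},{"grip":0.01,"x":0.0005,"y":0,"z":0.008,"yaw":0},{"grip":0.01,"x":0.0005,"y":0,"z":0.01,"yaw":0}]'
python3 -m crank '[{"grip":0.01,"x":0,"y":0,"z":0.001,"yaw":0},{"grip":0.01,"x":0,"y":0,"z":0.002,"yaw":0},{"grip":0.01,"x":0,"y":0,"z":0.003,"yaw":0},{"grip":0.01,"x":0,"y":0,"z":0.004,"yaw":0},{"grip":0.01,"x":0,"y":0,"z":0.005,"yaw":0}]'
python3 d.py 619 -13.4 104 -29.6
```

```text
time_s: 16.25
ee_pos: [618.9, -13.3, 110.7]
ee_rot: [180.0, -0.0, -29.6]
force: [-0.6, -0.2, -1.2]
gripper_width: 15.7
gripper_force: 35.0
time_s: 16.67
ee_pos: [619.0, -13.3, 105.9]
ee_rot: [-180.0, -0.0, -29.6]
force: [0.8, -0.8, -0.9]
gripper_width: 15.7
gripper_force: 35.0
t16.67 pos [619.  -13.3 105.9] yaw -29.6 F [ 0.8 -0.8 -0.9] w 15.7 ->xyz [0.     0.0001 0.0019] yaw 0.0
```

```bash
python3 -m crank '[{"grip":0.01,"x":0,"y":0,"z":0.0005,"yaw":0},{"grip":0.01,"x":0,"y":0,"z":0.001,"yaw":0},{"grip":0.01,"x":0,"y":0,"z":0.0015,"yaw":0},{"grip":0.01,"x":0,"y":0,"z":0.002,"yaw":0},{"grip":0.01,"x":0,"y":0,"z":0.002,"yaw":0}]'
python3 -m crank '[{"grip":0.01,"x":0,"y":0,"z":0.0003,"yaw":0},{"grip":0.01,"x":0,"y":0,"z":0.0006,"yaw":0},{"grip":0.01,"x":0,"y":0,"z":0.0009,"yaw":0},{"grip":0.01,"x":0,"y":0,"z":0.0009,"yaw":0},{"grip":0.01,"x":0,"y":0,"z":0.0009,"yaw":0}]'
python3 d.py 476 -37.4 104 -29.6
```

```text
time_s: 17.08
ee_pos: [618.9, -13.3, 103.8]
ee_rot: [180.0, 0.0, -29.6]
force: [-0.2, -0.0, -0.8]
gripper_width: 16.1
gripper_force: 35.0
time_s: 17.5
ee_pos: [619.0, -13.3, 103.0]
ee_rot: [180.0, -0.0, -29.6]
force: [0.2, -0.2, -1.6]
gripper_width: 15.9
gripper_force: 35.0
t17.50 pos [619.  -13.3 103. ] yaw -29.6 F [ 0.2 -0.2 -1.6] w 15.9 ->xyz [-0.1125  0.0915 -0.001 ] yaw 0.0
```

```bash
python3 -m crank '[{"grip":0.01,"x":-0.0025,"y":0.00203,"z":0,"yaw":0},{"grip":0.01,"x":-0.005,"y":0.00407,"z":0,"yaw":0},{"grip":0.01,"x":-0.0075,"y":0.0061,"z":0,"yaw":0},{"grip":0.01,"x":-0.01,"y":0.00813,"z":0,"yaw":0},{"grip":0.01,"x":-0.0125,"y":0.01017,"z":0,"yaw":0}]'
python3 -m crank '[{"grip":0.01,"x":-0.0025,"y":0.00203,"z":0,"yaw":0},{"grip":0.01,"x":-0.005,"y":0.00407,"z":0,"yaw":0},{"grip":0.01,"x":-0.0075,"y":0.0061,"z":0,"yaw":0},{"grip":0.01,"x":-0.01,"y":0.00813,"z":0,"yaw":0},{"grip":0.01,"x":-0.0125,"y":0.01017,"z":0,"yaw":0}]'
python3 -m crank '[{"grip":0.01,"x":-0.0025,"y":0.00203,"z":0,"yaw":0},{"grip":0.01,"x":-0.005,"y":0.00407,"z":0,"yaw":0},{"grip":0.01,"x":-0.0075,"y":0.0061,"z":0,"yaw":0},{"grip":0.01,"x":-0.01,"y":0.00813,"z":0,"yaw":0},{"grip":0.01,"x":-0.0125,"y":0.01017,"z":0,"yaw":0}]'
python3 d.py 476 -37.4 103.5 -29.6
```

```text
time_s: 17.92
ee_pos: [602.5, -16.1, 103.1]
ee_rot: [180.0, 0.0, -29.6]
force: [-0.2, 0.4, -0.9]
gripper_width: 16.3
gripper_force: 35.0
time_s: 18.33
ee_pos: [586.9, -18.7, 103.1]
ee_rot: [180.0, -0.0, -29.6]
force: [-0.5, 0.0, -0.4]
gripper_width: 15.6
gripper_force: 35.0
time_s: 18.75
ee_pos: [571.0, -21.4, 103.1]
ee_rot: [180.0, -0.0, -29.6]
force: [0.1, -0.4, -1.2]
gripper_width: 15.7
gripper_force: 35.0
t18.75 pos [571.  -21.4 103.1] yaw -29.6 F [ 0.1 -0.4 -1.2] w 15.7 ->xyz [-0.0747  0.0608 -0.0005] yaw 0.0
```

```bash
python3 -m crank '[{"grip":0.01,"x":-0.0025,"y":0.00203,"z":0,"yaw":0},{"grip":0.01,"x":-0.005,"y":0.00407,"z":0,"yaw":0},{"grip":0.01,"x":-0.0075,"y":0.0061,"z":0,"yaw":0},{"grip":0.01,"x":-0.01,"y":0.00813,"z":0,"yaw":0},{"grip":0.01,"x":-0.0125,"y":0.01017,"z":0,"yaw":0}]'
python3 -m crank '[{"grip":0.01,"x":-0.0025,"y":0.00203,"z":0,"yaw":0},{"grip":0.01,"x":-0.005,"y":0.00407,"z":0,"yaw":0},{"grip":0.01,"x":-0.0075,"y":0.0061,"z":0,"yaw":0},{"grip":0.01,"x":-0.01,"y":0.00813,"z":0,"yaw":0},{"grip":0.01,"x":-0.0125,"y":0.01017,"z":0,"yaw":0}]'
python3 -m crank '[{"grip":0.01,"x":-0.0025,"y":0.00203,"z":0,"yaw":0},{"grip":0.01,"x":-0.005,"y":0.00407,"z":0,"yaw":0},{"grip":0.01,"x":-0.0075,"y":0.0061,"z":0,"yaw":0},{"grip":0.01,"x":-0.01,"y":0.00813,"z":0,"yaw":0},{"grip":0.01,"x":-0.0125,"y":0.01017,"z":0,"yaw":0}]'
python3 -m crank '[{"grip":0.01,"x":-0.0025,"y":0.00203,"z":0,"yaw":0},{"grip":0.01,"x":-0.005,"y":0.00407,"z":0,"yaw":0},{"grip":0.01,"x":-0.0075,"y":0.0061,"z":0,"yaw":0},{"grip":0.01,"x":-0.01,"y":0.00813,"z":0,"yaw":0},{"grip":0.01,"x":-0.0125,"y":0.01017,"z":0,"yaw":0}]'
python3 d.py 476 -37.4 103.5 -29.6
```

```text
time_s: 19.17
ee_pos: [555.1, -24.1, 103.1]
ee_rot: [180.0, -0.0, -29.6]
force: [-0.0, 0.2, -0.1]
gripper_width: 15.9
gripper_force: 35.0
time_s: 19.58
ee_pos: [539.2, -26.8, 103.0]
ee_rot: [180.0, -0.0, -29.6]
force: [-0.0, -0.5, -1.0]
gripper_width: 15.9
gripper_force: 35.0
time_s: 20.0
ee_pos: [523.3, -29.4, 103.1]
ee_rot: [180.0, -0.0, -29.6]
force: [0.0, -0.6, -1.0]
gripper_width: 15.8
gripper_force: 35.0
time_s: 20.42
ee_pos: [507.4, -32.1, 103.0]
ee_rot: [180.0, -0.0, -29.6]
force: [0.1, -0.3, -0.9]
gripper_width: 15.7
gripper_force: 35.0
t20.42 pos [507.4 -32.1 103. ] yaw -29.6 F [ 0.1 -0.3 -0.9] w 15.7 ->xyz [-0.0247  0.0201 -0.0005] yaw 0.0
```

```bash
python3 -m crank '[{"grip":0.01,"x":-0.0025,"y":0.00203,"z":0,"yaw":0},{"grip":0.01,"x":-0.005,"y":0.00407,"z":0,"yaw":0},{"grip":0.01,"x":-0.0075,"y":0.0061,"z":0,"yaw":0},{"grip":0.01,"x":-0.01,"y":0.00813,"z":0,"yaw":0},{"grip":0.01,"x":-0.0125,"y":0.01017,"z":0,"yaw":0}]'
python3 -m crank '[{"grip":0.01,"x":-0.0025,"y":0.00203,"z":0,"yaw":0},{"grip":0.01,"x":-0.005,"y":0.00407,"z":0,"yaw":0},{"grip":0.01,"x":-0.0075,"y":0.0061,"z":0,"yaw":0},{"grip":0.01,"x":-0.01,"y":0.0081,"z":0,"yaw":0},{"grip":0.01,"x":-0.012,"y":0.0099,"z":0,"yaw":0}]'
python3 -m crank '[{"grip":0.01,"x":0,"y":0,"z":0,"yaw":0},{"grip":0.01,"x":0,"y":0,"z":0,"yaw":0},{"grip":0.01,"x":0,"y":0,"z":0,"yaw":0},{"grip":0.01,"x":0,"y":0,"z":0,"yaw":0},{"grip":0.01,"x":0,"y":0,"z":0,"yaw":0}]'
python3 d.py 499.1 -175.4 103 -29.6
```

```text
time_s: 20.83
ee_pos: [491.5, -34.8, 103.0]
ee_rot: [180.0, -0.0, -29.6]
force: [-0.7, 0.2, -1.5]
gripper_width: 15.7
gripper_force: 35.0
time_s: 21.25
ee_pos: [476.1, -37.5, 103.0]
ee_rot: [180.0, 0.0, -29.6]
force: [-0.6, 0.1, -0.5]
gripper_width: 15.7
gripper_force: 35.0
time_s: 21.67
ee_pos: [476.7, -37.4, 103.0]
ee_rot: [-180.0, -0.0, -29.6]
force: [-0.4, 0.6, -1.2]
gripper_width: 15.8
gripper_force: 35.0
t21.67 pos [476.7 -37.4 103. ] yaw -29.6 F [-0.4  0.6 -1.2] w 15.8 ->xyz [8.76e-02 1.09e-01 1.00e-04] yaw 0.0
```

```bash
python3 -m crank '[{"grip":0.01,"x":0.0019,"y":0.0024,"z":0,"yaw":0},{"grip":0.01,"x":0.0039,"y":0.0048,"z":0,"yaw":0},{"grip":0.01,"x":0.0058,"y":0.0073,"z":0,"yaw":0},{"grip":0.01,"x":0.0078,"y":0.0097,"z":0,"yaw":0},{"grip":0.01,"x":0.0097,"y":0.0121,"z":0,"yaw":0}]'
python3 -m crank '[{"grip":0.01,"x":0.0019,"y":0.0024,"z":0,"yaw":0},{"grip":0.01,"x":0.0039,"y":0.0048,"z":0,"yaw":0},{"grip":0.01,"x":0.0058,"y":0.0073,"z":0,"yaw":0},{"grip":0.01,"x":0.0078,"y":0.0097,"z":0,"yaw":0},{"grip":0.01,"x":0.0097,"y":0.0121,"z":0,"yaw":0}]'
python3 -m crank '[{"grip":0.01,"x":0.0019,"y":0.0024,"z":0,"yaw":0},{"grip":0.01,"x":0.0039,"y":0.0048,"z":0,"yaw":0},{"grip":0.01,"x":0.0058,"y":0.0073,"z":0,"yaw":0},{"grip":0.01,"x":0.0078,"y":0.0097,"z":0,"yaw":0},{"grip":0.01,"x":0.0097,"y":0.0121,"z":0,"yaw":0}]'
python3 -m crank '[{"grip":0.01,"x":0.0019,"y":0.0024,"z":0,"yaw":0},{"grip":0.01,"x":0.0039,"y":0.0048,"z":0,"yaw":0},{"grip":0.01,"x":0.0058,"y":0.0073,"z":0,"yaw":0},{"grip":0.01,"x":0.0078,"y":0.0097,"z":0,"yaw":0},{"grip":0.01,"x":0.0097,"y":0.0121,"z":0,"yaw":0}]'
python3 d.py 499.1 -175.4 103 -29.6
```

```text
time_s: 22.08
ee_pos: [479.1, -53.2, 103.0]
ee_rot: [180.0, -0.0, -29.6]
force: [0.5, 0.3, -1.5]
gripper_width: 15.7
gripper_force: 35.0
time_s: 22.5
ee_pos: [481.5, -68.4, 103.0]
ee_rot: [180.0, -0.0, -29.6]
force: [1.1, -0.0, -1.5]
gripper_width: 15.8
gripper_force: 35.0
time_s: 22.92
ee_pos: [483.9, -83.6, 103.0]
ee_rot: [180.0, -0.0, -29.6]
force: [-0.8, -0.3, -0.8]
gripper_width: 15.6
gripper_force: 35.0
time_s: 23.33
ee_pos: [486.4, -99.0, 103.0]
ee_rot: [180.0, -0.0, -29.6]
force: [-0.4, 0.3, -0.4]
gripper_width: 15.8
gripper_force: 35.0
t23.33 pos [486.4 -99.  103. ] yaw -29.6 F [-0.4  0.3 -0.4] w 15.8 ->xyz [0.0488 0.0602 0.0001] yaw 0.0
```

Five more calls of the same size, then hold and lift at the end of the groove.

```bash
python3 -m crank '[{"grip":0.01,"x":0.0019,"y":0.0024,"z":0,"yaw":0},{"grip":0.01,"x":0.0039,"y":0.0048,"z":0,"yaw":0},{"grip":0.01,"x":0.0058,"y":0.0073,"z":0,"yaw":0},{"grip":0.01,"x":0.0078,"y":0.0097,"z":0,"yaw":0},{"grip":0.01,"x":0.0097,"y":0.0121,"z":0,"yaw":0}]'
python3 -m crank '[{"grip":0.01,"x":0.0019,"y":0.0024,"z":0,"yaw":0},{"grip":0.01,"x":0.0039,"y":0.0048,"z":0,"yaw":0},{"grip":0.01,"x":0.0058,"y":0.0073,"z":0,"yaw":0},{"grip":0.01,"x":0.0078,"y":0.0097,"z":0,"yaw":0},{"grip":0.01,"x":0.0097,"y":0.0121,"z":0,"yaw":0}]'
python3 -m crank '[{"grip":0.01,"x":0.0019,"y":0.0024,"z":0,"yaw":0},{"grip":0.01,"x":0.0039,"y":0.0048,"z":0,"yaw":0},{"grip":0.01,"x":0.0058,"y":0.0073,"z":0,"yaw":0},{"grip":0.01,"x":0.0078,"y":0.0097,"z":0,"yaw":0},{"grip":0.01,"x":0.0097,"y":0.0121,"z":0,"yaw":0}]'
python3 -m crank '[{"grip":0.01,"x":0.0019,"y":0.0024,"z":0,"yaw":0},{"grip":0.01,"x":0.0039,"y":0.0048,"z":0,"yaw":0},{"grip":0.01,"x":0.0058,"y":0.0073,"z":0,"yaw":0},{"grip":0.01,"x":0.0078,"y":0.0097,"z":0,"yaw":0},{"grip":0.01,"x":0.0097,"y":0.0121,"z":0,"yaw":0}]'
python3 -m crank '[{"grip":0.01,"x":0.0019,"y":0.0024,"z":0,"yaw":0},{"grip":0.01,"x":0.0039,"y":0.0048,"z":0,"yaw":0},{"grip":0.01,"x":0.0058,"y":0.0073,"z":0,"yaw":0},{"grip":0.01,"x":0.0078,"y":0.0097,"z":0,"yaw":0},{"grip":0.01,"x":0.0097,"y":0.0117,"z":0,"yaw":0}]'
python3 -m crank '[{"grip":0.01,"x":0,"y":0,"z":0,"yaw":0},{"grip":0.01,"x":0,"y":0,"z":0,"yaw":0},{"grip":0.01,"x":0,"y":0,"z":0,"yaw":0},{"grip":0.01,"x":0,"y":0,"z":0,"yaw":0},{"grip":0.01,"x":0,"y":0,"z":0,"yaw":0}]'
python3 d.py 499.1 -175.4 103 -29.6
```

```text
time_s: 23.75
ee_pos: [488.8, -114.3, 103.0]
ee_rot: [180.0, -0.0, -29.6]
force: [0.6, 0.7, -0.3]
gripper_width: 15.7
gripper_force: 35.0
time_s: 24.17
ee_pos: [491.3, -129.6, 103.0]
ee_rot: [180.0, -0.0, -29.6]
force: [0.3, -0.2, -0.7]
gripper_width: 15.7
gripper_force: 35.0
time_s: 24.58
ee_pos: [493.8, -144.9, 103.0]
ee_rot: [180.0, -0.0, -29.6]
force: [0.4, -0.4, -1.1]
gripper_width: 16.1
gripper_force: 35.0
time_s: 25.0
ee_pos: [496.3, -160.2, 103.0]
ee_rot: [180.0, -0.0, -29.6]
force: [0.5, 0.8, -0.5]
gripper_width: 16.0
gripper_force: 35.0
time_s: 25.42
ee_pos: [498.9, -175.2, 103.0]
ee_rot: [180.0, -0.0, -29.6]
force: [1.0, -0.0, -0.3]
gripper_width: 15.8
gripper_force: 35.0
time_s: 25.83
ee_pos: [498.8, -174.7, 103.1]
ee_rot: [180.0, -0.0, -29.6]
force: [-0.5, -0.2, -0.5]
gripper_width: 15.6
gripper_force: 35.0
t25.83 pos [ 498.8 -174.7  103.1] yaw -29.6 F [-0.5 -0.2 -0.5] w 15.6 ->xyz [0.0006 0.0005 0.0001] yaw 0.001
```

```bash
python3 -m crank '[{"grip":0.01,"x":0,"y":0,"z":-0.001,"yaw":0},{"grip":0.01,"x":0,"y":0,"z":-0.003,"yaw":0},{"grip":0.01,"x":0,"y":0,"z":-0.006,"yaw":0},{"grip":0.01,"x":0,"y":0,"z":-0.009,"yaw":0},{"grip":0.01,"x":0,"y":0,"z":-0.013,"yaw":0}]'
python3 -m crank '[{"grip":0.01,"x":0,"y":0,"z":-0.01,"yaw":0},{"grip":0.01,"x":0,"y":0,"z":-0.025,"yaw":0},{"grip":0.01,"x":0,"y":0,"z":-0.045,"yaw":0},{"grip":0.01,"x":0,"y":0,"z":-0.06,"yaw":0},{"grip":0.01,"x":0,"y":0,"z":-0.074,"yaw":0}]'
python3 d.py 479.8 -344.8 175 -29.6
```

```text
time_s: 26.25
ee_pos: [498.8, -174.8, 116.4]
ee_rot: [180.0, 0.0, -29.6]
force: [0.1, -0.1, -1.1]
gripper_width: 15.4
gripper_force: 35.0
time_s: 26.67
ee_pos: [499.2, -175.0, 192.1]
ee_rot: [-180.0, -0.1, -29.6]
force: [0.4, 0.4, -1.6]
gripper_width: 16.0
gripper_force: 35.0
t26.67 pos [ 499.2 -175.   192.1] yaw -29.6 F [ 0.4  0.4 -1.6] w 16.0 ->xyz [0.0669 0.1573 0.0172] yaw 0.0
```

```bash
python3 -m crank '[{"grip":0.01,"x":0.008,"y":0.018,"z":0,"yaw":0},{"grip":0.01,"x":0.018,"y":0.043,"z":0,"yaw":0},{"grip":0.01,"x":0.029,"y":0.068,"z":0,"yaw":0},{"grip":0.01,"x":0.039,"y":0.093,"z":0,"yaw":0},{"grip":0.01,"x":0.05,"y":0.118,"z":0,"yaw":0}]'
python3 -m crank '[{"grip":0.01,"x":0.008,"y":0.018,"z":0,"yaw":0},{"grip":0.01,"x":0.013,"y":0.031,"z":0,"yaw":0},{"grip":0.01,"x":0.017,"y":0.039,"z":0,"yaw":0},{"grip":0.01,"x":0.017,"y":0.039,"z":0,"yaw":0},{"grip":0.01,"x":0.017,"y":0.039,"z":0,"yaw":0}]'
python3 -m crank '[{"grip":0.01,"x":0,"y":0,"z":0,"yaw":0},{"grip":0.01,"x":0,"y":0,"z":0.003,"yaw":0},{"grip":0.01,"x":0,"y":0,"z":0.007,"yaw":0},{"grip":0.01,"x":0,"y":0,"z":0.01,"yaw":0},{"grip":0.01,"x":0,"y":0,"z":0.01,"yaw":0}]'
python3 d.py 479.8 -344.8 165 -29.6
```

```text
time_s: 27.08
ee_pos: [483.8, -303.3, 191.2]
ee_rot: [180.0, -0.1, -29.6]
force: [0.3, -0.1, -1.3]
gripper_width: 15.4
gripper_force: 35.0
time_s: 27.5
ee_pos: [479.6, -344.0, 190.2]
ee_rot: [-180.0, 0.0, -29.6]
force: [0.4, 0.6, -1.0]
gripper_width: 15.9
gripper_force: 35.0
time_s: 27.92
ee_pos: [479.3, -343.6, 179.1]
ee_rot: [-180.0, 0.1, -29.5]
force: [-0.0, -0.1, 0.6]
gripper_width: 15.7
gripper_force: 35.0
t27.92 pos [ 479.3 -343.6  179.1] yaw -29.5 F [-0.  -0.1  0.6] w 15.7 ->xyz [0.0011 0.0008 0.0141] yaw 0.001
```

```bash
python3 -m crank '[{"grip":0.01,"x":0.0008,"y":0.0006,"z":0.004,"yaw":0},{"grip":0.01,"x":0.0008,"y":0.0006,"z":0.009,"yaw":0},{"grip":0.01,"x":0.0008,"y":0.0006,"z":0.014,"yaw":0},{"grip":0.01,"x":0.0008,"y":0.0006,"z":0.018,"yaw":0},{"grip":0.01,"x":0.0008,"y":0.0006,"z":0.02,"yaw":0}]'
python3 -m crank '[{"grip":0.01,"x":0,"y":0,"z":0.002,"yaw":0},{"grip":0.01,"x":0,"y":0,"z":0.004,"yaw":0},{"grip":0.01,"x":0,"y":0,"z":0.006,"yaw":0},{"grip":0.01,"x":0,"y":0,"z":0.008,"yaw":0},{"grip":0.01,"x":0,"y":0,"z":0.01,"yaw":0}]'
python3 d.py 479.8 -344.8 105 -29.6
```

```text
time_s: 28.33
ee_pos: [479.7, -345.1, 159.1]
ee_rot: [-180.0, 0.1, -29.6]
force: [-0.6, -0.2, -0.7]
gripper_width: 15.9
gripper_force: 35.0
time_s: 28.75
ee_pos: [480.1, -345.4, 150.0]
ee_rot: [180.0, -0.0, -29.6]
force: [-1.0, -0.2, -1.5]
gripper_width: 15.5
gripper_force: 35.0
t28.75 pos [ 480.1 -345.4  150. ] yaw -29.6 F [-1.  -0.2 -1.5] w 15.5 ->xyz [-0.0006 -0.0004  0.045 ] yaw 0.0
```

The tip is 7 mm into the hole with no force. I'll continue down with a small xy correction.

```bash
python3 -m crank '[{"grip":0.01,"x":-0.0007,"y":-0.0006,"z":0.004,"yaw":0},{"grip":0.01,"x":-0.0007,"y":-0.0006,"z":0.009,"yaw":0},{"grip":0.01,"x":-0.0007,"y":-0.0006,"z":0.014,"yaw":0},{"grip":0.01,"x":-0.0007,"y":-0.0006,"z":0.019,"yaw":0},{"grip":0.01,"x":-0.0007,"y":-0.0006,"z":0.023,"yaw":0}]'
python3 -m crank '[{"grip":0.01,"x":0,"y":0,"z":0.005,"yaw":0},{"grip":0.01,"x":0,"y":0,"z":0.01,"yaw":0},{"grip":0.01,"x":0,"y":0,"z":0.015,"yaw":0},{"grip":0.01,"x":0,"y":0,"z":0.019,"yaw":0},{"grip":0.01,"x":0,"y":0,"z":0.022,"yaw":0}]'
python3 d.py 479.8 -344.8 99.5 -29.6
```

```text
time_s: 29.17
ee_pos: [479.5, -344.4, 126.2]
ee_rot: [-180.0, 0.0, -29.6]
force: [0.7, -0.1, -0.3]
gripper_width: 15.9
gripper_force: 35.0
time_s: 29.58
ee_pos: [479.6, -344.4, 104.4]
ee_rot: [-180.0, 0.0, -29.6]
force: [-1.6, 0.3, -1.0]
gripper_width: 16.0
gripper_force: 35.0
t29.58 pos [ 479.6 -344.4  104.4] yaw -29.6 F [-1.6  0.3 -1. ] w 16.0 ->xyz [0.0004 0.0002 0.0049] yaw 0.0
```

```bash
python3 -m crank '[{"grip":0.01,"x":0,"y":0,"z":0.001,"yaw":0},{"grip":0.01,"x":0,"y":0,"z":0.002,"yaw":0},{"grip":0.01,"x":0,"y":0,"z":0.003,"yaw":0},{"grip":0.01,"x":0,"y":0,"z":0.004,"yaw":0},{"grip":0.01,"x":0,"y":0,"z":0.005,"yaw":0}]'
python3 -m crank '[{"grip":0.02,"x":0,"y":0,"z":0,"yaw":0},{"grip":0.025,"x":0,"y":0,"z":0,"yaw":0},{"grip":0.035,"x":0,"y":0,"z":0,"yaw":0},{"grip":0.05,"x":0,"y":0,"z":0,"yaw":0},{"grip":0.06,"x":0,"y":0,"z":0,"yaw":0}]' 10
python3 -m crank '[{"grip":0.06,"x":0,"y":0,"z":-0.01,"yaw":0},{"grip":0.06,"x":0,"y":0,"z":-0.03,"yaw":0},{"grip":0.06,"x":0,"y":0,"z":-0.055,"yaw":0},{"grip":0.06,"x":0,"y":0,"z":-0.085,"yaw":0},{"grip":0.06,"x":0,"y":0,"z":-0.12,"yaw":0}]'
python3 -m crank '[{"grip":0.06,"x":-0.02,"y":0.02,"z":0,"yaw":0},{"grip":0.06,"x":-0.05,"y":0.05,"z":0,"yaw":0},{"grip":0.06,"x":-0.08,"y":0.08,"z":0,"yaw":0},{"grip":0.06,"x":-0.1,"y":0.1,"z":0,"yaw":0},{"grip":0.06,"x":-0.1,"y":0.1,"z":0,"yaw":0}]'
python3 - <<'E'
from h import *
out=[]
for n,(x,y,w,hh) in(("top",(190,150,220,220)),("side",(150,160,160,160))):
    out.append(cv2.resize(grab_frame(n)[y:y+hh,x:x+w,::-1],(400,400),interpolation=cv2.INTER_CUBIC))
cv2.imwrite("pics/p8.png",np.hstack(out))
for z in(8,135):print((proj("side",(479.5,-344.5,z))-[150,160])*2.5)
E
```

```text
time_s: 30.0
ee_pos: [479.8, -344.6, 100.2]
ee_rot: [180.0, -0.0, -29.6]
force: [-0.4, 0.0, -0.8]
gripper_width: 15.8
gripper_force: 35.0
time_s: 30.42
ee_pos: [479.8, -344.6, 100.2]
ee_rot: [180.0, -0.0, -29.6]
force: [-0.2, -0.3, 0.0]
gripper_width: 41.8
gripper_force: 0.0
time_s: 30.83
ee_pos: [479.0, -344.0, 220.9]
ee_rot: [-180.0, 0.1, -29.6]
force: [0.8, -0.2, 0.7]
gripper_width: 59.7
gripper_force: 0.0
time_s: 31.25
ee_pos: [338.7, -382.7, 221.2]
ee_rot: [179.9, 0.1, -29.8]
force: [0.0, -0.4, -1.1]
gripper_width: 59.9
gripper_force: 0.0
[192.71767906 314.38624618]
[189.79062605 158.68527492]
```

View pics/p8.png

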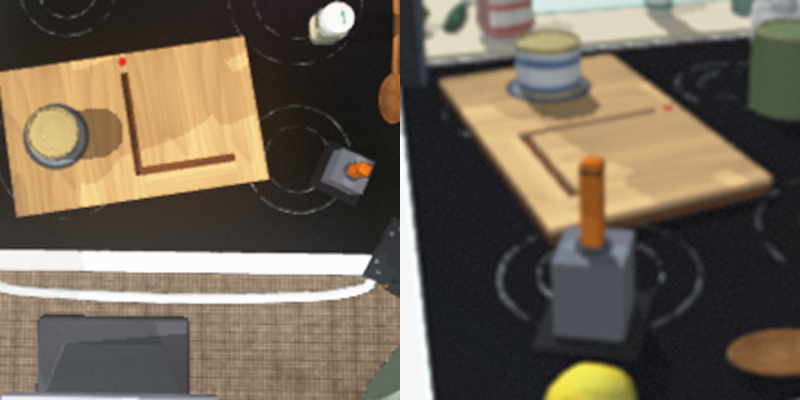

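The pick stands fully down in the stand: its top is at crop (592,160), where I predicted (590,159). The tin is on the rest at (55,135), the other jars haven't moved, and the gripper is clear.

```bash
python3 -c "
from workcell import *
print(job_done())"
```

```text
the job is handed in; nothing more can be done
None
```

The job is handed in (about 31 of 72 s used): the tin stands on the rest about 1 mm off centre, the pick was run once along the whole groove at about 4 cm/s with no measurable contact force (tip about level with the groove floor by my measurement), it is back down in its stand, and the final pictures show nothing else disturbed; no verdict was returned.

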